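# Raise the spring-loaded recipe camera and hold it up

## Task

Get the recipe camera ready to film the chopping board: with its stand still fully down, first draw the camera out along its boom until the camera's outer end just meets the raised ring on the boom. Then grip the handle on top of the stand so that the release paddle on its side is squeezed in, and pull the handle straight up past the first stop to the second stop, where both tube sections are fully out. The tubes are sprung and sink if let go, so finish while still gripping the handle with the paddle squeezed and the stand fully raised; leave everything else on the worktop where it is.

Things in the scene. Friction and masses are not known exactly. Their poses are not given: they have to be found in the camera images.
- stand: Camera stand: round dark steel foot (diameter 116 mm, 15 mm high) fixed to the worktop, with an upright sleeve (diameter 34 mm, collar 39 mm, top 80 mm above the worktop). Origin: centre of the foot's underside, on the mast's axis; z up; +y is the way the boom sticks out, -x the side of the release paddle. It stands at some yaw and all on it turns along.
- mid_tube (a joint): How far the middle tube (diameter 27 mm) is drawn up out of the sleeve: 0 down, 0.055 m fully out (hard stop: the mast's second stop). Sprung downward; pull at the handle about 5 to 8 N while it moves. It moves only after the top tube has reached its own stop.
- top_tube (a joint): How far the top tube (diameter 19 mm, carries the handle) is drawn up out of the middle tube: 0 down, 0.055 m fully out (the mast's first stop). Sprung downward; pull at the handle about 2.5 to 4 N. Both tubes together lift the handle by 110 mm.
- handle: Handle on top of the mast, with the boom; axes parallel to the stand's. Origin on the mast's axis, 88 mm above the worktop when down. Grip block 30 x 30 mm in plan, from 28 to 84 mm above the origin; under it a round collar (diameter 29 mm) from which the boom, a steel rod of 10 mm diameter, runs level along +y, 14 mm above the origin, to 227 mm from the axis.
- grip (a point): Grip point: on the mast's axis in the middle of the height of the release paddle, 58 mm above the handle's origin (146 mm above the worktop when stowed; the block's top is 26 mm higher).
- release (a joint): Release paddle, a steel plate 22 mm wide, 36 mm tall on the -x face of the grip block at the height of point grip, 8 mm proud (38 mm over both). 0 out, 0.006 m fully in (towards +x); spring 2 to 5.5 N. While down, the mast is locked unless the paddle is in by over 4 mm: fingers closing along the handle's x on block and paddle squeeze it in, fingers closing along y do not.
- camera (a joint): How far the camera has slid outward (handle's +y) along the boom from its innermost place; range 0 to 0.085 m, starts between 0 and 0.025 m. At 0.055 its outer end meets the ring. It stays where it is left (friction about 2 N).
- camera_mid (a point): Centre of the camera, a grey rounded box 36 mm across the boom, 44 mm along it and 40 mm tall, threaded on the boom (lens underneath, 9 mm lower); 102 mm above the worktop when the stand is down. Its outer end is 22 mm further along +y.
- ring (a point): The raised ring on the boom (diameter 16 mm, 5 mm long): centre of its side towards the mast, 187 mm from the mast's axis. The camera's box can slide over it, so it does not stop the camera.
- chopping_board: Wooden chopping board 296 x 268 x 28 mm lying beyond the boom; leave it. Origin: centre of the underside.
- garlic: Garlic bulb, 53 mm, on the board; leave it.
- pepper_mill: Wooden pepper mill, 58 mm diameter, 165 mm tall, standing; leave it.
- mug_green: Mug 81 x 120 x 94 mm with a handle; leave it.
- salt_shaker: Salt shaker, 44 mm diameter, 90 mm tall; leave it.
- egg_timer: Round egg timer, 59 mm diameter, 44 mm tall; leave it.

How it is judged:
By the outcome, as a careful person would: the job done as asked, in the order asked, and still so for the second after the job is handed in, while the arm keeps its last pose, push and grip.
It also fails if it takes over 40 s, if anything falls off the work surface, if the arm or the gripper's body presses on something with over 40 N, if the wrist force passes 120 N, or if a joint passes its speed limit or range.

## Robot

A 6-joint arm with a two-finger parallel gripper is mounted at the origin on a cart in front of the work surface, level with it; the furniture and walls round the work are solid. World frame = base frame: x ahead of the robot, y to its left, z up, the work surface at z = 0. Lengths are in mm, angles in rad, forces in N, time in s.
With the tool pointing down it reaches from about 350 to 975 mm from the base axis. Payload 7.1 kg.
Tool frame: the origin (TCP) lies at the very end of the fingers, on their centre line; the grasp point (between the pads) lies 19 mm behind it; z points along the fingers, y is the line along which they close (so a half turn about z gives the same grasp; the last joint's range is limited). The gripper opens to 88 mm and grips with 3 to 60 N. Pads are 20 mm wide; open, the fingers measure 115 mm over their backs; the gripper's body (75 mm by 178 mm) begins 61 mm behind the grasp point.
Start: joints at [1.172, 0.423, 1.63, -0, 1.089, -0.019], TCP at [231.677, 580.457, 222.675] pointing down, gripper open.
Joint ranges: [-3, 3], [-0.9, 2.11], [0.09, 2.58], [-1.31, 4.45], [0.11, 2.69], [-2.54, 2.54]. Speed limits (rad/s): [2.39, 2.39, 3.01, 3.14, 3.14, 3.14].

## Interface

Orientations are given as a rotation vector (axis times angle).
In Python, from workcell import sensors, imaging, close_job gives the robot as it stands. The module is installed in compiled form; this text tells all that it offers.
- The arm moves only by the tool servo_tool, never from a script. Its argument "steps" is a list of rows, each a list of 3 entries, a list of its own where there are three numbers: the shift along the world's x, y, z in m, then the turn, a rotation vector about the world's x, y, z in degrees, then the opening, from -1 (shut) to 1 (fully open). A call has exactly 8 rows; each row shifts and turns the commanded pose from where the row before left it; what a row does not reach is not made up. A row lasts 1/12 s, in which the tool goes at most 41.7 mm and 7.16 degrees, less where a joint would pass 70% of its speed; a pose out of reach is approached as far as the arm can. A call is refused whole if a number of a shift passes 0.0417 or a number of a turn 7.16, either way. A call with a gripper value outside its range is refused whole. The fingers move at their own pace and stop on an object; the grip force is fixed at half the most. Time passes only in rows, so rows that do not move let the fingers close, or fill a call up. It gives the time, the measured TCP pose, the force, the opening and the grip force at its end, in the units of the state.
- sensors.get_obs(): the state, without advancing time (a new reading comes with each control period).
- imaging.get_image(name): name is "scene" or "side" or "wrist"; returns a dict with "color" (384x512x3 uint8, blue, green, red), "range_z" (384x512 float32, mm along the optical axis (not along the pixel's ray), 0 where there is no reading), "vertical_fov" (degrees; the focal length in pixels is half the picture's height over the tangent of half this angle, whatever the lens; pixels are square), "cx", "cy" (the principal point, pixels), "rvec" (rotation vector, rad) and "tvec" (3), from world to camera coordinates, as OpenCV has them; the wrist camera has in their place "tool_from_camera" (4x4, takes a point from camera to tool coordinates, whose origin is the TCP and whose axes are the flange's). Camera axes: x right, y down, z forward; pixel columns grow to the right and rows downward; lengths in mm; the calibration is good to about 2 mm. A picture is of the moment at which its call begins: read the wrist's pose just before it.
- close_job(): hands the job in; it is judged then, once.
The state is a dict: "t": time; "qpos": joint angles; "qvel": joint speeds; "joint_torque": joint torques, N m; "ee_pos": TCP position; "orientation": TCP orientation; "ft_force": force on the tool from outside, world axes, zero at the start; "moment": the same for the moment, N m; "width": finger opening in mm; "grasp_force": force on a finger pad.
Only numpy, scipy, OpenCV 4.12 (cv2) and the standard library are available. Lean on these libraries where they do the work, as an engineer would, in place of code of your own. Each camera call takes 0.05 s, during which the arm holds its last target. There are 200 camera calls.

## Working session

There is one attempt and no reset: what is moved stays moved. The work goes in short steps, Python scripts to look and compute and a tool call to move; the robot and the scene stay as the last step left them, time stands still between calls to the robot, and variables do not carry over. Pictures are saved under pics/ and viewed, at most 10 in all, crops included, and the job is handed in when it is done.

Besides the shell and the picture viewer there is one more tool, called after "Request:" as name(argument=value, ...) on one line, values as JSON. servo_tool: Moves the arm, as the interface text tells. Its arguments: {"type":"object","properties":{"steps":{"type":"array"}},"required":["steps"]}

```bash
mkdir -p pics
cat > h.py <<'E'
import numpy as np, cv2
from workcell import sensors, imaging
from scipy.spatial.transform import Rotation as R
def shot(name, file):
    o=sensors.get_obs(); im=imaging.get_image(name); cv2.imwrite('pics/'+file,im['color']); np.savez('pics/'+file+'.npz',pts=pts(im,o,name),color=im['color'])
    return im,o
def pts(im,o,name):
    d=im['range_z']; h,w=d.shape; f=h/2/np.tan(np.radians(im['vertical_fov'])/2)
    v,u=np.mgrid[:h,:w]; P=np.stack([(u-im['cx'])/f*d,(v-im['cy'])/f*d,d],-1)
    if name=='wrist':
        T=np.array(im['tool_from_camera']); P=P@T[:3,:3].T+T[:3,3]
        W=P@R.from_rotvec(o['orientation']).as_matrix().T+np.array(o['ee_pos'])
    else:
        Rm=R.from_rotvec(np.ravel(im['rvec'])).as_matrix(); W=(P-np.ravel(im['tvec']))@Rm
    W[d==0]=np.nan
    return W
E
python3 - <<'E'
from h import *
a,o=shot('scene','scene1.png'); b,_=shot('side','side1.png')
print(o['t'],o['ee_pos'],o['orientation'],o['width'])
cv2.imwrite('pics/both1.png',cv2.resize(np.hstack([a['color'],b['color']]),(800,300)))
E
```

```text
0.0 [231.45166977 579.97421428 221.91798229] [-5.92996245e-01 -3.08477329e+00  2.24390059e-03] 87.57448138156064
```

View pics/scene1.png

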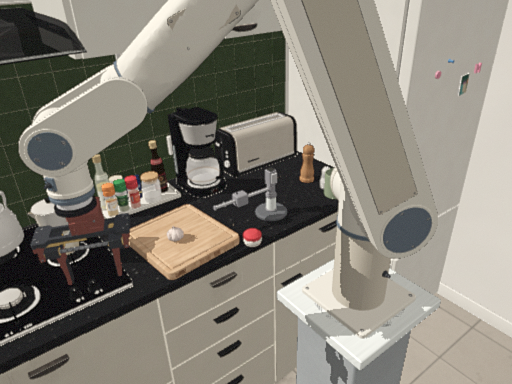

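View pics/side1.png

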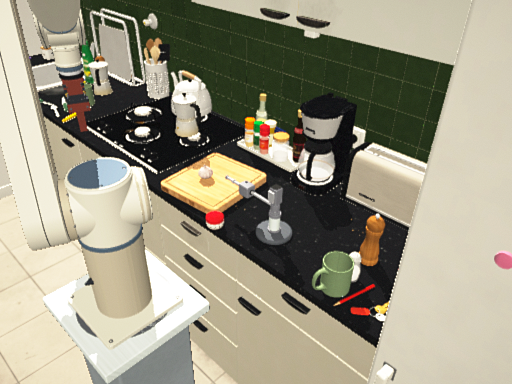

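The scene view shows the stand at about (270,195), with the camera at (238,199) and the boom tip at (215,207). The side view has the stand at (274,215), the camera at (246,190) and the boom tip at (227,178). Next I'll turn these into points.

Run:
```python
from h import *
allp=[]
for f,(u0,u1,v0,v1) in {'scene1.png':(205,295,160,225),'side1.png':(220,298,170,248)}.items():
    W=np.load('pics/'+f+'.npz')['pts'][v0:v1,u0:u1].reshape(-1,3); W=W[np.isfinite(W[:,0])]
    foot=W[(W[:,2]>9)&(W[:,2]<20)]; blk=W[(W[:,2]>122)&(W[:,2]<180)]; 
    blk=blk[np.hypot(*(blk-np.median(blk,0))[:,:2].T)<40]
    c=np.median(blk,0); print(f,'blk',c,len(blk),blk.min(0),blk.max(0))
    fo=foot[np.hypot(*(foot-c)[:,:2].T)<75]; print(' foot',fo[:,:2].min(0),fo[:,:2].max(0),len(fo))
    b=W[(W[:,2]>75)&(W[:,2]<128)]; d=np.hypot(*(b-c)[:,:2].T); b=b[(d>30)&(d<250)]; 
    mu=b.mean(0); s=np.linalg.svd((b-mu)[:,:2],full_matrices=False)[2][0]; s=s*np.sign(s@(mu-c)[:2])
    t=(b-c)[:,:2]@s; print(' boom dir',s,np.degrees(np.arctan2(s[1],s[0])),len(b))
    for a in range(30,250,10):
        q=b[(t>=a)&(t<a+10)]
        if len(q): print(a,len(q),q.mean(0).round(),q.min(0).round(),q.max(0).round())
```

```text
scene1.png blk [465.14224833 -75.42635354 154.24140356] 187 [ 450.41526375 -101.32502868  122.09871903] [491.52585652 -66.32944093 176.31546685]
 foot [ 415.51687415 -140.97359576] [527.67185584 -26.41716329] 334
 boom dir [-0.92002859  0.39185124] 156.9302620935853 374
30 39 [479.  48. 112.] [465.  23.  75.] [491.  69. 126.]
40 107 [469.  49. 105.] [458.  24.  76.] [486.  91. 125.]
50 76 [470.  72. 103.] [459.  41.  84.] [489. 124. 125.]
60 26 [481. 125. 105.] [473. 103.  98.] [489. 142. 111.]
70 6 [477. 140. 105.] [474. 139.  97.] [480. 143. 110.]
side1.png blk [463.78670246 -94.05595019 155.64981831] 252 [ 450.6213594  -103.01472925  122.11932831] [488.75444957 -70.85637664 175.59816642]
 foot [ 417.24050095 -141.39560933] [529.68213711 -29.99860095] 486
 boom dir [0.02924419 0.9995723 ] 88.32419219236441 351
30 5 [474. -57. 102.] [471. -60.  95.] [477. -55. 105.]
40 8 [475. -50. 103.] [472. -53.  98.] [479. -46. 106.]
50 10 [475. -39. 103.] [472. -43.  99.] [480. -35. 107.]
60 8 [476. -30. 104.] [471. -34. 101.] [483. -26. 106.]
70 7 [475. -20. 104.] [471. -24.  99.] [481. -17. 1
[... 221 characters left out ...]
  26. 123.]
120 43 [471.  31. 110.] [460.  26.  75.] [496.  36. 124.]
130 42 [471.  41. 110.] [460.  36.  78.] [496.  46. 124.]
140 35 [470.  51. 110.] [458.  46.  77.] [494.  56. 123.]
150 25 [471.  59. 111.] [461.  56.  87.] [493.  65. 123.]
160 1 [499.  66. 116.] [499.  66. 116.] [499.  66. 116.]
170 5 [479.  81. 104.] [476.  77.  99.] [481.  85. 106.]
180 7 [479.  90. 104.] [476.  87.  99.] [483.  94. 107.]
190 15 [481. 101. 104.] [475.  96.  96.] [490. 105. 109.]
200 5 [481. 111. 103.] [478. 109. 100.] [484. 114. 106.]
210 8 [480. 120. 104.] [476. 116.  99.] [486. 124. 107.]
220 9 [483. 132. 105.] [478. 129.  98.] [486. 135. 111.]
230 8 [480. 139. 103.] [477. 136.  95.] [482. 142. 110.]
```

Request:
servo_tool(steps=[[[0.0152,-0.0337,0],[0,0,-4.4],1],[[0.0152,-0.0337,0],[0,0,-4.4],1],[[0.0152,-0.0337,0],[0,0,-4.4],1],[[0.0152,-0.0337,0],[0,0,-4.4],1],[[0.0152,-0.0337,0],[0,0,-4.4],1],[[0.0152,-0.0337,0],[0,0,-4.4],1],[[0.0152,-0.0337,0],[0,0,-4.4],1],[[0.0152,-0.0337,0],[0,0,-4.4],1]])

```text
t: 0.77
ee_pos: [353.4, 309.1, 222.5]
orientation: [-1.503, -2.759, 0.001]
ft_force: [0.5, 0.1, 0.4]
width: 87.8
grasp_force: 0.0
```

Request:
servo_tool(steps=[[[0.0152,-0.0337,0],[0,0,-4.4],1],[[0.0152,-0.0337,0],[0,0,-4.4],1],[[0.0152,-0.0337,0],[0,0,-4.4],1],[[0.0152,-0.0337,0],[0,0,-4.4],1],[[0.0152,-0.0337,0],[0,0,-4.4],1],[[0.0152,-0.0337,0],[0,0,-4.4],1],[[0.0152,-0.0337,0],[0,0,-4.4],1],[[0.0152,-0.0337,0],[0,0,-4.4],1]])

```text
t: 1.43
ee_pos: [475.1, 39.4, 222.6]
orientation: [-2.267, -2.175, 0.0]
ft_force: [0.6, -0.4, -0.2]
width: 87.8
grasp_force: 0.0
```

Run:
```python
from h import *
a,o=shot('wrist','w1.png')
print(o['t'],o['ee_pos'],R.from_rotvec(o['orientation']).as_matrix().round(3),o['ft_force'],np.round(a['tool_from_camera'],3))
```

```text
1.4333 [475.0617087   39.37554664 222.59755797] [[ 0.042  0.999 -0.   ]
 [ 0.999 -0.042  0.   ]
 [ 0.    -0.    -1.   ]] [ 0.57184087 -0.39024176 -0.17319613] [[   0.      -0.97    -0.244   65.446]
 [   1.       0.      -0.       1.301]
 [   0.      -0.244    0.97  -162.205]
 [   0.       0.       0.       1.   ]]
```

View pics/w1.png

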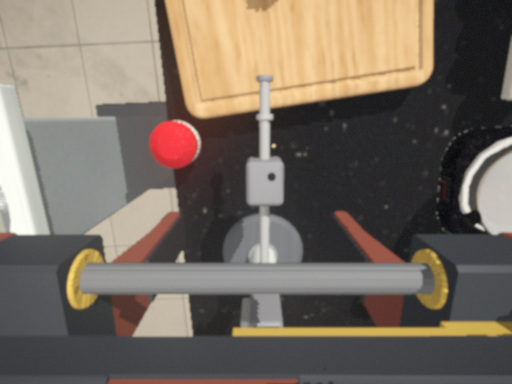

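The wrist view shows the camera box at about (265,181), the ring at (264,115), the boom tip at (264,77) and the grip block under the tool at (262,310). I'll measure them with depth.

Run:
```python
from h import *
W=np.load('pics/w1.png.npz')['pts']
top=W[150:212,240:292].reshape(-1,3); top=top[(top[:,2]>112)&(top[:,2]<135)]
print('cam',len(top),np.median(top,0),np.percentile(top,[1,50,99],0)); print(cv2.minAreaRect(top[:,:2].astype(np.float32)))
b=[]
for v in list(range(70,156,3))+list(range(207,240,3)):
    r=W[v,250:280]; r=r[(r[:,2]>90)&(r[:,2]<125)]
    if len(r): print(v,r.mean(0).round(1),np.ptp(r[:,0]).round(1),r[:,2].max().round(1)); b.append(r.mean(0))
b=np.array(b);print('fit x=a*y+c',np.polyfit(b[:,1],b[:,0],1))
k=W[296:325,230:300].reshape(-1,3); k=k[(k[:,2]>140)&(k[:,2]<185)]; print('blk',len(k), len(k) and np.percentile(k,[1,50,99],0))
near=W.reshape(-1,3); near=near[(near[:,2]>180)]; print('tall',len(near))
for f in ('scene1.png','side1.png'):
    S=np.load('pics/'+f+'.npz')['pts'].reshape(-1,3); m=(S[:,2]>190)&(S[:,2]<330)&(S[:,0]>340)&(S[:,0]<640)&(abs(S[:,1]+20)<220); print(f,m.sum(), S[m].min(0) if m.any() else '')
```

```text
cam 1640 [483.36121971  44.17838255 121.62737963] [[466.04048371  22.15692141 115.37102032]
 [483.36121971  44.17838255 121.62737963]
 [500.5620871   63.99076063 123.83295027]]
((483.691162109375, 42.868736267089844), (42.614749908447266, 35.30537414550781), 87.15270233154297)
76 [486.9 139.6 107.7] 14.7 109.7
79 [486.9 137.1 107.8] 14.8 110.2
82 [486.8 134.7 105.7] 9.3 107.3
85 [486.7 132.1 105.8] 9.3 107.9
88 [486.6 129.5 106. ] 9.3 108.2
91 [486.6 126.9 105.3] 9.3 107.3
94 [486.4 124.2 106.1] 9.4 107.7
97 [486.3 121.5 106. ] 9.4 107.9
100 [486.3 118.9 105.7] 9.4 107.9
103 [486.3 116.2 105.7] 9.4 107.0
106 [486.1 113.5 105.7] 9.4 107.6
109 [486.  110.8 105.5] 9.5 107.1
112 [485.9 108.1 106. ] 9.6 107.8
115 [485.7 105.3 107.7] 15.3 110.2
118 [485.6 102.6 107.5] 15.4 110.0
121 [485.1  99.8 105.9] 8.5 107.3
124 [485.   97.  105.9] 8.6 107.4
127 [484.9  94.2 105.5] 8.6 106.4
130 [484.5  91.5 106.2] 8.6 107.9
133 [484.7  88.6 105.9] 8.7 107.0
136 [484.6  85.8 105.9] 8.7 107.7
139 [484.5  82.9 105.7] 8.8 107.5
142 [484.4  80.1 106.1] 8.7 108.1
145 [484.3  77.2 106.2] 8.7 107.9
148 [484.2  74.3 106.2] 8.8 108.1
151 [484.1  71.4 106. ] 8.8 107.0
154 [484.   68.5 105.7] 8.8 107.2
207 [482.1  14.3 106.1] 9.2 107.8
210 [481.9  11.  105.6] 9.3 106.9
213 [481.8   7.9 106. ] 9.2 107.1
216 [481.7   4.6 105.9] 9.3 107.7
219 [481.6   1.2 105.5] 9.4 108.1
222 [481.5  -2.  106. ] 9.4 107.5
225 [481.4  -5.4 105.6] 9.4 107.9
228 [481.2  -9.  105. ] 9.5 107.4
231 [481.1 -12.1 105.7] 9.5 108.2
234 [481.  -15.5 105.6] 9.5 107.9
237 [480.9 -19.  105.2] 9.6 106.9
fit x=a*y+c [3.88000566e-02 4.81492802e+02]
blk 947 [[456.40906921 -76.82932368 140.30280892]
 [475.76771754 -70.68225793 157.55986122]
 [493.51780442 -69.28564872 171.39517405]]
tall 57687
scene1.png 0 
side1.png 0
```

Request:
servo_tool(steps=[[[0.004,0.002,-0.017],[0,0,0],1],[[0.0045,0.0016,-0.017],[0,0,0],1],[[0,0,-0.017],[0,0,0],1],[[0,0,-0.017],[0,0,0],1],[[0,0,-0.017],[0,0,0],1],[[0,0,-0.017],[0,0,0],1],[[0,0,-0.017],[0,0,0],1],[[0,0,-0.015],[0,0,0],1]])

```text
t: 2.15
ee_pos: [482.9, 44.9, 87.5]
orientation: [-2.262, -2.179, 0.001]
ft_force: [0.2, -0.3, -0.2]
width: 88.1
grasp_force: 0.0
```

Request:
servo_tool(steps=[[[0,0,0],[0,0,0],-0.1],[[0,0,0],[0,0,0],-0.2],[[0,0,0],[0,0,0],-0.3],[[0,0,0],[0,0,0],-0.4],[[0,0,0],[0,0,0],-0.4],[[0,0,0],[0,0,0],-0.4],[[0,0,0],[0,0,0],-0.4],[[0,0,0],[0,0,0],-0.4]])

```text
t: 2.82
ee_pos: [483.5, 44.9, 89.0]
orientation: [2.263, 2.179, 0.001]
ft_force: [-0.4, 0.3, -0.6]
width: 37.9
grasp_force: 0.0
```

Request:
servo_tool(steps=[[[0,0,0],[0,0,0],-0.5],[[0,0,0],[0,0,0],-0.5],[[0,0,0],[0,0,0],-0.5],[[0.0002,0.006,0],[0,0,0],-0.5],[[0.0003,0.008,0],[0,0,0],-0.5],[[0.0003,0.008,0],[0,0,0],-0.5],[[0.0002,0.006,0],[0,0,0],-0.5],[[0.0002,0.005,0],[0,0,0],-0.5]])

```text
t: 3.48
ee_pos: [484.4, 78.8, 88.6]
orientation: [-2.262, -2.18, 0.0]
ft_force: [-1.5, -2.5, -0.0]
width: 35.3
grasp_force: 30.0
```

Run:
```python
from h import *
a,o=shot('wrist','w2.png')
print(o['t'],o['ee_pos'],o['ft_force'],o['width'],o['grasp_force'])
W=np.load('pics/w2.png.npz')['pts']
m=(abs(W[...,0]-486)<25)&(W[...,1]>20)&(W[...,1]<145)&(W[...,2]>98)&(W[...,2]<130)
v,u=np.where(m); print(u.min(),u.max(),v.min(),v.max())
c=int(np.median(u[W[m][:,1]>95]));
for r in range(v.min(),v.max()+1):
    q=W[r][m[r]]
    if len(q): print(r,q[:,1].mean().round(1),np.ptp(q[:,0]).round(1),q[:,2].max().round(1),end=' | ')
cv2.imwrite('pics/w2c.png',cv2.resize(a['color'][60:240,170:350],(600,600),interpolation=cv2.INTER_CUBIC))
```

```text
3.4833 [484.4286646   78.80632144  88.56815004] [-1.52203706 -2.52830063 -0.00654228] 35.331325524643155 29.989784359931946
203 311 122 327
122 141.3 13.1 108.9 | 123 140.9 14.6 110.3 | 124 140.4 15.2 109.8 | 125 139.9 15.2 111.4 | 126 139.5 15.0 110.5 | 127 139.0 15.1 110.2 | 128 138.5 15.0 110.3 | 129 138.0 15.2 110.1 | 130 137.5 15.2 110.6 | 131 137.0 14.6 110.7 | 132 136.6 14.7 110.8 | 133 136.1 12.4 110.1 | 134 135.5 9.7 108.5 | 135 135.0 9.6 107.3 | 136 134.5 9.7 108.0 | 137 134.0 9.7 107.7 | 138 133.5 9.7 107.5 | 139 133.0 9.2 108.2 | 140 132.5 9.2 107.0 | 141 132.0 9.1 107.0 | 142 131.5 9.1 107.5 | 143 131.0 9.2 107.2 | 144 130.5 9.2 107.7 | 145 130.1 9.2 108.1 | 146 129.6 9.1 108.1 | 147 129.1 9.3 107.4 | 148 128.5 9.2 107.3 | 149 128.0 9.2 107.4 | 150 127.5 9.2 107.7 | 151 127.0 9.2 107.7 | 152 126.5 9.2 107.6 | 153 126.0 9.3 108.0 | 154 125.5 9.2 107.6 | 155 125.0 9.3 107.3 | 156 124.5 9.3 107.7 | 157 123.9 9.3 107.3 | 158 123.5 9.3 107.8 | 159 123.0 9.3 107.8 | 160 122.5 9.3 107.2 | 161 121.9 9.4 108.0 | 162 121.5 9.3 108.4 | 163 120.9 9.3 108.5 | 164 120.3 9.4 107.2 | 16
[... 2158 characters left out ...]
107.3 | 295 44.2 9.4 107.0 | 296 43.4 9.5 107.1 | 297 42.8 9.4 107.3 | 298 42.2 9.5 107.7 | 299 41.2 9.6 106.8 | 300 40.8 8.8 107.3 | 301 40.3 8.7 107.2 | 302 39.7 8.7 107.0 | 303 39.0 8.8 107.8 | 304 38.4 8.7 107.5 | 305 37.6 8.9 107.1 | 306 37.0 8.8 107.9 | 307 36.4 8.8 107.7 | 308 35.8 8.8 107.6 | 309 34.9 8.9 107.4 | 310 34.3 8.8 107.7 | 311 33.7 8.8 108.0 | 312 32.9 8.9 107.4 | 313 32.3 8.9 107.4 | 314 31.5 9.0 107.5 | 315 30.9 8.9 107.4 | 316 30.5 8.8 107.5 | 317 29.5 8.9 107.5 | 318 28.8 8.9 107.0 | 319 28.1 9.0 107.0 | 320 27.5 9.0 107.6 | 321 26.8 9.0 107.5 | 322 26.0 9.0 108.0 | 323 25.3 9.0 107.7 | 324 24.7 9.0 107.0 | 325 24.0 9.0 106.7 | 326 23.6 9.0 107.5 | 327 22.6 9.0 108.0 |
```

View pics/w2c.png

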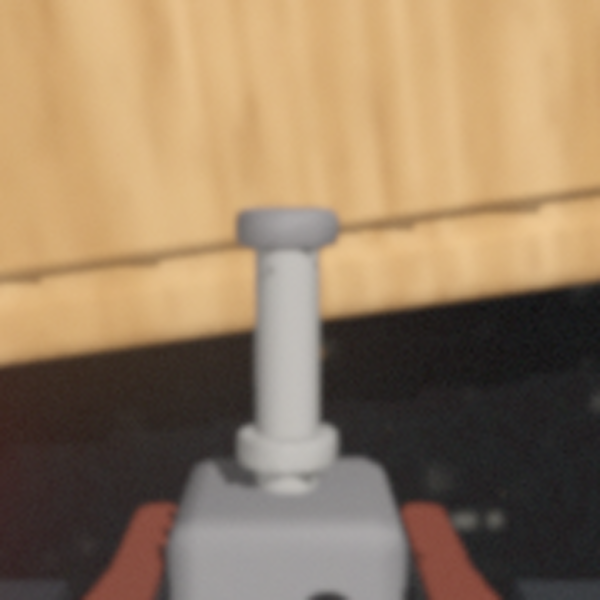

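The crop shows the camera box just short of the ring, with a thin strip of bare rod between them at about (288,485) in the crop. By depth the camera's face is at y≈97.5 and the ring's near side at ≈101.5, so 4 mm remain.

Request:
servo_tool(steps=[[[0,0.001,0],[0,0,0],-0.5],[[0.0002,0.001,0],[0,0,0],-0.5],[[0,0.001,0],[0,0,0],-0.5],[[0,0.001,0],[0,0,0],-0.5],[[0,0,0],[0,0,0],-0.5],[[0,0,0],[0,0,0],-0.5],[[0,0,0],[0,0,0],-0.5],[[0,0,0],[0,0,0],-0.5]])

```text
t: 4.2
ee_pos: [484.8, 81.8, 88.7]
orientation: [-2.263, -2.179, -0.0]
ft_force: [-2.2, 0.9, 1.7]
width: 35.7
grasp_force: 30.0
```

Run:
```python
from h import *
a,o=shot('wrist','w3.png')
print(o['t'],o['ee_pos'],o['ft_force'],o['width'],o['grasp_force'])
W=np.load('pics/w3.png.npz')['pts']
m=(abs(W[...,0]-486)<25)&(W[...,1]>93)&(W[...,1]<145)&(W[...,2]>98)&(W[...,2]<130)
v,u=np.where(m)
for r in range(v.min(),v.max()+1):
    q=W[r][m[r]]
    if len(q) and (r<v.min()+6 or q[:,1].mean()<112): print(r,q[:,1].mean().round(1),np.ptp(q[:,0]).round(1),q[:,2].max().round(1),end=' | ')
cv2.imwrite('pics/w3c.png',cv2.resize(a['color'][130:250,200:320],(600,600),interpolation=cv2.INTER_CUBIC))
```

```text
4.2 [484.75420413  81.82626958  88.6630496 ] [-2.2141129   0.89137021  1.66978888] 35.716827379091704 29.989954233169556
128 141.4 12.7 107.7 | 129 141.0 14.8 109.9 | 130 140.5 14.7 110.5 | 131 140.1 15.1 110.4 | 132 139.6 15.2 110.6 | 133 139.1 15.2 110.4 | 186 111.8 9.5 107.9 | 187 111.3 9.5 107.5 | 188 110.7 9.6 107.9 | 189 110.2 9.6 107.0 | 190 109.7 9.5 108.2 | 191 109.1 9.6 107.4 | 192 108.4 10.4 107.3 | 193 107.7 13.6 108.1 | 194 107.1 15.1 107.5 | 195 106.7 14.9 108.0 | 196 106.5 15.0 107.6 | 197 106.2 15.0 109.4 | 198 105.9 14.9 110.3 | 199 105.4 14.9 110.8 | 200 104.9 15.0 110.7 | 201 104.3 15.1 110.8 | 202 103.6 20.9 111.0 | 203 102.0 28.4 110.3 | 204 101.6 31.1 110.5 | 205 101.2 32.0 110.7 | 206 100.9 33.1 111.2 | 207 100.5 32.6 108.1 | 208 100.6 31.9 110.0 | 209 100.5 33.1 111.4 | 210 100.5 32.5 113.2 | 211 100.4 34.8 114.7 | 212 100.5 33.2 116.9 | 213 100.5 32.8 118.5 | 214 100.2 34.9 118.6 | 215 100.1 33.2 120.0 | 216 99.3 38.5 120.3 | 217 98.9 42.0 120.9 | 218 98.5 41.7 121.5 | 219 98.2 41.4 122.1 | 220 97.9 40.8 122.1 | 221 97.5 41.7 122.4 | 222 97.2 41.5 122.6 | 223 96.6 41.7 122.3 | 224 96.3 41.7 122.8 | 225 96.0 41.6 122.7 | 226 95.5 41.4 123.1 | 227 95.1 41.8 123.2 | 228 94.7 41.0 123.0 | 229 94.3 40.1 123.6 | 230 93.8 38.2 123.0 | 231 93.5 36.0 123.5 | 232 93.3 28.1 123.3 | 233 93.3 12.6 123.5 | 234 93.4 5.7 125.4 | 235 93.4 4.7 125.7 | 236 93.4 5.8 127.1 | 237 93.4 3.8 128.0 | 238 93.3 5.4 128.7 | 239 93.3 5.1 129.8 | 240 93.1 3.6 130.0 |
```

View pics/w3c.png

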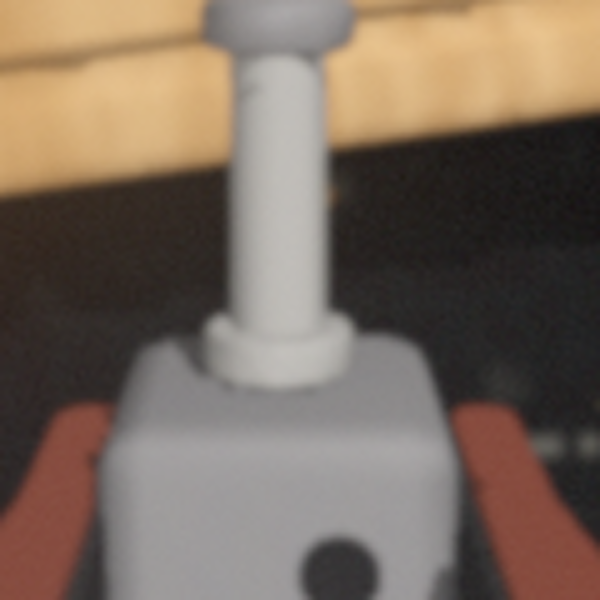

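The crop shows the camera face all but touching the ring at about (280,380), at y≈100.5 against a ring side at ≈101.5. One more millimetre, then open.

Request:
servo_tool(steps=[[[0,0.001,0],[0,0,0],-0.5],[[0,0,0],[0,0,0],-0.5],[[0,0,0],[0,0,0],-0.5],[[0,0,0],[0,0,0],-0.5],[[0,0,0],[0,0,0],-0.5],[[0,0,0],[0,0,0],-0.5],[[0,0,0],[0,0,0],0],[[0,0,0],[0,0,0],0]])

```text
t: 4.92
ee_pos: [485.4, 83.1, 88.8]
orientation: [2.263, 2.179, 0.002]
ft_force: [0.1, 1.4, 0.4]
width: 43.2
grasp_force: 0.0
```

Request:
servo_tool(steps=[[[0,0,0],[0,0,0],0.5],[[0,0,0],[0,0,0],1],[[0,0,0],[0,0,0],1],[[0,0,0],[0,0,0],1],[[0,0,0.02],[0,0,0],1],[[0,0,0.04],[0,0,0],1],[[0,0,0.04],[0,0,0],1],[[0,0,0.04],[0,0,0],1]])

```text
t: 5.58
ee_pos: [484.1, 82.8, 230.0]
orientation: [-2.262, -2.179, 0.002]
ft_force: [1.4, 1.1, 0.3]
width: 87.7
grasp_force: 0.0
```

Run:
```python
from h import *
a,o=shot('wrist','w4.png')
print(o['t'],o['ee_pos'],o['ft_force'],o['width'],R.from_rotvec(o['orientation']).as_matrix()[:2,1])
W=np.load('pics/w4.png.npz')['pts']
m=(abs(W[...,0]-486)<25)&(W[...,1]>50)&(W[...,1]<145)&(W[...,2]>98)&(W[...,2]<130)
v,u=np.where(m); 
for r in range(v.min(),v.max()+1):
    q=W[r][m[r]]
    if len(q) and (r<v.min()+4 or q[:,1].mean()<110 and q[:,1].mean()>93 or r>v.max()-10): print(r,q[:,1].mean().round(1),np.ptp(q[:,0]).round(1),q[:,2].max().round(1),end=' | ')
im=np.load('pics/w4.png.npz')['color']; cv2.imwrite('pics/w4c.png',cv2.resize(im[v.min()-10:v.max()+10,200:330],(600,600),interpolation=cv2.INTER_CUBIC))
```

```text
5.5833 [484.13999391  82.76191608 229.98866446] [1.42595421 1.0833708  0.34533049] 87.67593528221927 [ 0.99928926 -0.03767176]
123 141.5 12.8 109.2 | 124 140.5 14.8 110.4 | 125 139.6 14.7 110.7 | 126 138.6 14.7 109.8 | 156 109.2 9.1 108.0 | 157 108.1 9.1 106.8 | 158 107.0 14.3 107.2 | 159 106.4 15.2 109.8 | 160 105.4 15.2 110.1 | 161 104.4 15.3 109.9 | 162 103.0 24.8 109.7 | 163 102.1 29.9 110.1 | 164 101.7 31.4 112.6 | 165 101.6 33.8 117.8 | 166 101.1 32.4 119.4 | 167 100.5 31.9 121.6 | 168 99.6 34.0 122.6 | 169 98.7 33.9 122.8 | 170 97.8 33.8 122.7 | 171 96.9 33.8 123.5 | 172 95.9 34.0 123.6 | 173 94.9 33.9 123.1 | 174 93.9 34.0 123.0 | 203 64.7 35.0 123.4 | 204 63.7 35.1 124.0 | 205 62.7 32.9 123.3 | 206 61.5 33.1 122.8 | 207 60.4 30.9 123.2 | 208 58.6 25.1 119.8 | 209 53.3 9.5 107.2 | 210 52.0 9.6 107.0 | 211 51.1 8.5 107.0 | 212 50.2 6.3 107.0 |
```

View pics/w4c.png

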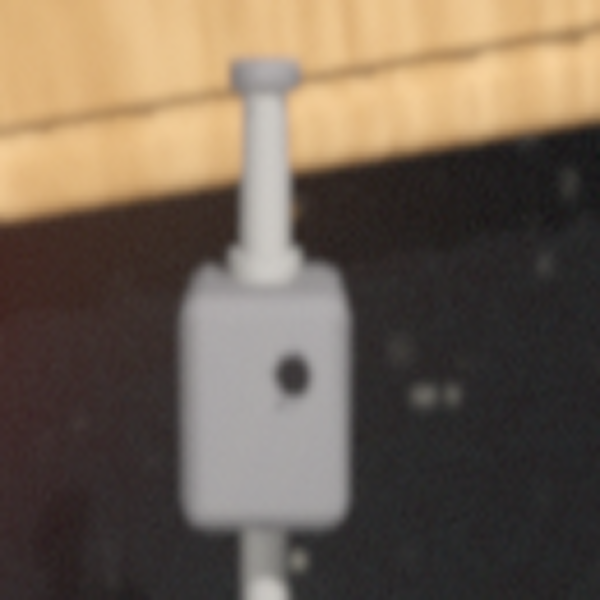

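The camera face is now flush with the ring (both at y≈101.5; seen at about (265,275) in the crop). Now to the handle: axis ≈ (478,-85).

Request:
servo_tool(steps=[[[-0.002,-0.028,0],[0,0,0],1],[[-0.002,-0.035,0],[0,0,0],1],[[-0.002,-0.035,0],[0,0,0],1],[[-0.001,-0.035,0],[0,0,0],1],[[0,-0.035,0],[0,0,0],1],[[0,0,0],[0,0,0],1],[[0,0,-0.015],[0,0,0],1],[[0,0,-0.015],[0,0,0],1]])

```text
t: 6.3
ee_pos: [478.4, -85.9, 198.9]
orientation: [2.264, 2.176, 0.002]
ft_force: [0.4, 0.6, -0.3]
width: 88.2
grasp_force: 0.0
```

Request:
servo_tool(steps=[[[0,0,-0.015],[0,0,0],1],[[0,0,-0.015],[0,0,0],1],[[0,0,-0.015],[0,0,0],1],[[0,0,-0.015],[0,0,0],1],[[0,0,-0.013],[0,0,0],1],[[0,0,0],[0,0,0],0.3],[[0,0,0],[0,0,0],0],[[0,0,0],[0,0,0],0]])

```text
t: 6.97
ee_pos: [478.2, -85.0, 126.1]
orientation: [2.263, 2.179, 0.001]
ft_force: [-0.5, 0.7, -0.2]
width: 71.5
grasp_force: 0.0
```

Request:
servo_tool(steps=[[[-0.001,0,0],[0,0,0],-0.2],[[0,0,0],[0,0,0],-0.4],[[0,0,0],[0,0,0],-0.6],[[0,0,0],[0,0,0],-1],[[0,0,0],[0,0,0],-1],[[0,0,0],[0,0,0],-1],[[0,0,0],[0,0,0],-1],[[0,0,0],[0,0,0],-1]])

```text
t: 7.63
ee_pos: [476.9, -85.1, 125.8]
orientation: [2.263, 2.179, 0.0]
ft_force: [-1.0, 0.4, 1.3]
width: 32.0
grasp_force: 30.0
```

Request:
servo_tool(steps=[[[0,0,0],[0,0,0],-1],[[0,0,0],[0,0,0],-1],[[0,0,0],[0,0,0],-1],[[0,0,0],[0,0,0],-1],[[0,0,0],[0,0,0],-1],[[0,0,0],[0,0,0],-1],[[0,0,0],[0,0,0],-1],[[0,0,0],[0,0,0],-1]])

```text
t: 8.3
ee_pos: [476.9, -85.2, 125.7]
orientation: [2.263, 2.179, 0.0]
ft_force: [0.2, 0.3, 4.0]
width: 31.7
grasp_force: 30.0
```

Opening is 32 mm, so the paddle is fully in. Pulling up.

Request:
servo_tool(steps=[[[0,0,0.003],[0,0,0],-1],[[0,0,0.006],[0,0,0],-1],[[0,0,0.006],[0,0,0],-1],[[0,0,0.006],[0,0,0],-1],[[0,0,0.006],[0,0,0],-1],[[0,0,0.006],[0,0,0],-1],[[0,0,0.006],[0,0,0],-1],[[0,0,0.006],[0,0,0],-1]])

```text
t: 8.97
ee_pos: [476.8, -85.1, 171.4]
orientation: [2.263, 2.179, 0.0]
ft_force: [1.6, 1.0, -3.7]
width: 31.4
grasp_force: 30.0
```

Request:
servo_tool(steps=[[[0,0,0.006],[0,0,0],-1],[[0,0,0.006],[0,0,0],-1],[[0,0,0.006],[0,0,0],-1],[[0,0,0.006],[0,0,0],-1],[[0,0,0.006],[0,0,0],-1],[[0,0,0.006],[0,0,0],-1],[[0,0,0.006],[0,0,0],-1],[[0,0,0.006],[0,0,0],-1]])

```text
t: 9.63
ee_pos: [476.7, -85.1, 219.1]
orientation: [-2.263, -2.179, 0.0]
ft_force: [3.3, 1.0, -7.6]
width: 31.3
grasp_force: 30.0
```

Request:
servo_tool(steps=[[[0,0,0.005],[0,0,0],-1],[[0,0,0.005],[0,0,0],-1],[[0,0,0.003],[0,0,0],-1],[[0,0,0.002],[0,0,0],-1],[[0,0,0.001],[0,0,0],-1],[[0,0,0.001],[0,0,0],-1],[[0,0,0],[0,0,0],-1],[[0,0,0],[0,0,0],-1]])

```text
t: 10.3
ee_pos: [476.7, -85.1, 235.6]
orientation: [-2.263, -2.179, 0.0]
ft_force: [1.3, 1.6, -5.8]
width: 31.5
grasp_force: 30.0
```

Request:
servo_tool(steps=[[[0,0,0.001],[0,0,0],-1],[[0,0,0.001],[0,0,0],-1],[[0,0,0],[0,0,0],-1],[[0,0,0],[0,0,0],-1],[[0,0,0],[0,0,0],-1],[[0,0,0],[0,0,0],-1],[[0,0,0],[0,0,0],-1],[[0,0,0],[0,0,0],-1]])

```text
t: 10.97
ee_pos: [476.5, -85.1, 236.6]
orientation: [-2.262, -2.179, 0.001]
ft_force: [6.4, 1.0, -17.3]
width: 31.6
grasp_force: 30.0
```

The upward pull rose to 17 N, so the handle is at the second stop. One check before handing in.

Run:
```python
from h import *
b,o=shot('side','side2.png'); print(o['ft_force'],o['ee_pos'])
W=np.load('pics/side2.png.npz')['pts']; P=W.reshape(-1,3)
bo=P[(abs(P[:,0]-477)<14)&(P[:,1]>-60)&(P[:,1]<20)&(P[:,2]>150)&(P[:,2]<240)]; print('boom z',len(bo),np.median(bo[:,2]))
c=P[(abs(P[:,0]-480)<25)&(P[:,1]>20)&(P[:,1]<160)&(P[:,2]>224)&(P[:,2]<240)]; print('cam y',len(c),c.min(0) if len(c) else '',c.max(0) if len(c) else '')
cv2.imwrite('pics/s2c.png',cv2.resize(b['color'][110:260,170:370],(800,600)))
```

```text
[  6.36455765   1.03978631 -17.33736467] [476.53505754 -85.10481057 236.59205685]
boom z 71 214.55756508636537
cam y 102 [460.81789229  55.29850085 224.18626392] [496.76904594  98.21960275 234.78040066]
```

View pics/s2c.png

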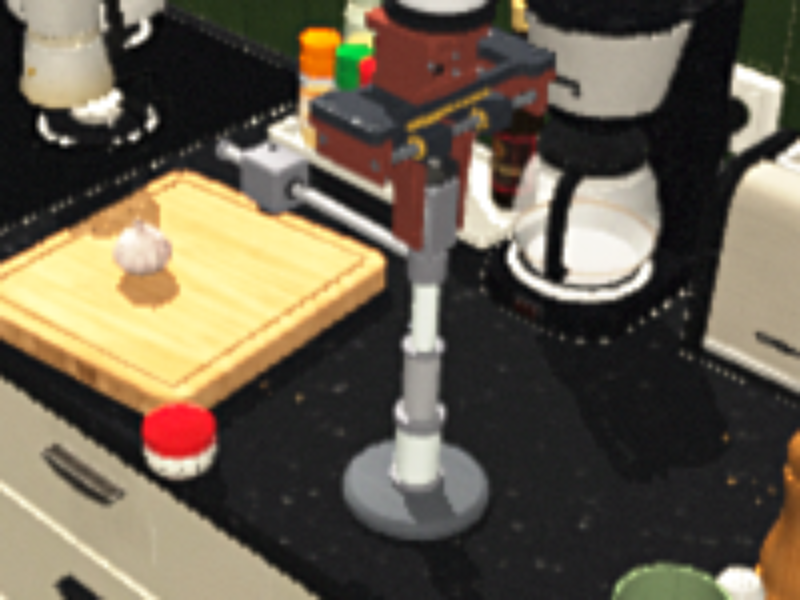

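The picture shows both tubes drawn out (about (425,320) and (422,375)), the handle still gripped at (440,200), the camera at the ring at (270,175), and the board, garlic and timer where they were. The boom is up by about 110 mm.

```bash
python3 -c "
from workcell import close_job
print(close_job())"
```

```text
the job is handed in; nothing more can be done
None
```

The job is handed in: the camera's outer end is at the ring, and the stand is fully raised at its second stop with the handle still gripped and the paddle squeezed in.

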